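Unpack the new coffee tamper

ROBOT

A 6-joint arm with a two-finger parallel gripper is mounted at the origin on the work surface. World frame = base frame: x ahead of the robot, y to its left, z up, the work surface at z = 0. Lengths are in m, angles in degrees, forces in N, time in s.
With the tool pointing down it reaches from about 0.375 to 0.9 m from the base axis. Payload 3.1 kg.
Tool frame: the origin (TCP) lies at the very end of the fingers, on their centre line; the grasp point (between the pads) lies 19 mm behind it; z points along the fingers, y is the line along which they close (so a half turn about z gives the same grasp; the last joint's range is limited). The gripper opens to 87 mm and grips with 3 to 60 N. Pads are 19 mm wide; open, the fingers measure 117 mm over their backs; the gripper's body (75 mm by 190 mm) begins 51 mm behind the grasp point.
Start: joints at [54.918, 30.224, 82.088, -0, 67.689, -10.227], TCP at [0.263, 0.567, 0.223] pointing down, gripper open.
Joint ranges: [-176.69, 176.69], [-43.24, 126.21], [12.49, 139.97], [-82, 262], [0, 151.66], [-163.58, 163.58]. Speed limits (degrees/s): [159.86, 159.86, 180, 180, 180, 180].

INTERFACE

Orientations are given as a 3x3 rotation matrix whose columns are the frame's x, y, z axes.
In Python, from rig import bot gives the robot as it stands.
- The arm moves only by the tool move_arm, never from a script. Its argument "increments" is a list of rows, each an object with "xyz": the shift along the tool's x, y, z in mm, a list of three; "roll": the turn about the tool's z in rad; "grip": the opening in per cent of the stroke, from 0 (shut) to 100 (fully open). A call has 1 to 5 rows; each row shifts and turns the commanded pose from where the row before left it, along the tool's axes as they then stand; what a row does not reach is not made up. A row lasts 1/12 s, in which the tool goes at most 41.7 mm and 7.16 degrees, less where a joint would pass 70% of its speed; a pose out of reach is approached as far as the arm can. A call is refused whole if a number of a shift passes 41.7 or a number of a turn 0.125, either way. A call with a gripper value outside its range is refused whole. The fingers move at their own pace and stop on an object; the grip force is fixed at half the most. Time passes only in rows, so rows that do not move let the fingers close. It gives the time, the measured TCP pose, the force, the opening and the grip force at its end, in the units of the state.
- bot.read_state(): the state, without advancing time (a new reading comes with each control period).
- bot.capture(name): name is "scene" or "top" or "wrist"; returns (picture, depth): 420x560x3 uint8, red, green, blue; 420x560 float32, m along the optical axis (not along the pixel's ray), 0 where there is no reading.
- bot.camera_model(name): a dict with "intrinsics" (3x3 intrinsics, pixels), "rvec" (rotation vector, rad) and "tvec" (3), from world to camera coordinates, as OpenCV has them; the wrist camera has in their place "tool_from_camera" (4x4, takes a point from camera to tool coordinates, whose origin is the TCP and whose axes are the flange's). Camera axes: x right, y down, z forward; pixel columns grow to the right and rows downward; lengths in m; the calibration is good to about 2 mm. The wrist camera is an equidistant fisheye: a pixel r from the principal point sees the ray r / f radians off the axis. A picture is of the moment at which its call begins: read the wrist's pose just before it. camera_model takes no time and is no camera call.
- bot.hand_in(): hands the job in; it is judged then, once.
Trained networks look in the newest picture that a camera, given by its name, has taken for a name from the list of things; names that differ only in an ending like _2 or _b are one class to them, and where a whole thing is asked for, a point or a joint stands for the part that bears it (a point fixed in the world has none). Each returns a list of dicts, best first, with "conf" (0 to 1); they miss things now and then, are a little off and sometimes report something else, mostly with a low value. They report only what shows in the picture. A call takes as long as a camera call. They do not tell look-alikes from the thing itself.
- bot.spot_in(label, camera): "at" ([x, y, z] in m, in the coordinates of the camera as it stood for that picture, good to about 4 mm: the middle of the surface that is visible of it).
- bot.trace(label, camera): "mask" (420x560 bool, what is visible of it).
The state is a dict: "time_s": time; "joint_positions": joint angles; "qvel": joint speeds; "tau": joint torques, N m; "position": TCP position; "tcp_rot": TCP orientation; "force": force on the tool from outside, world axes, zero at the start; "moment": the same for the moment, N m; "opening": opening from 0.0 (shut) to 1.0 (fully open); "grasp_force": force on a finger pad.
Only numpy, scipy, OpenCV 4.12 (cv2) and the standard library are available. Lean on these libraries where they do the work, as an engineer would, in place of code of your own. Each camera call takes 0.05 s, during which the arm holds its last target. There are 200 camera calls.

TASK

The new coffee tamper has come in the cardboard carton on the coffee bar. Swing both of the carton's flaps open and fold them right back until they lie level with the rim or lower; only then lift the tamper (dark wooden handle, steel foot) out and stand it upright on the round black mat, setting it down rather than dropping it. Leave the white tin in the carton and do not disturb the other things on the bar.

Things in the scene. Friction and masses are not known exactly. Their poses are not given: they have to be found in the camera images.
- carton: open-topped cardboard carton, 250 (own x) x 170 (own y) x 110 mm high, walls and floor 5 mm, fixed to the table (does not slide). Origin: centre of its underside; z up. A cardboard divider across its middle (in the plane x = 0), reaching 50 mm above the table, makes two cells side by side along its x; the tamper stands in one and the white tin in the other. Rim at 110 mm. It may stand left or right on the bar, the mat on the other side.
- flap_left (a joint): flap hinged on the rim at the carton's +y side (hinge line along the carton's x). 244 x 81 x 4 mm, 30 g. 0 = closed, flat over the carton; pi/2 = upright; pi = folded out level with the rim; stop at 3.5, sloping down outside. At the start it stands ajar at 0.75 to 1.1 rad, so there is a gap between the free edges of the two flaps. It stays where it is left.
- flap_right (a joint): the same flap on the carton's -y side, mirrored: 0 = closed, pi/2 = upright, pi = folded out level, stop at 3.5; starts ajar at 0.75 to 1.1 rad and stays where it is left
- flap_left_hinge (a point): middle of the left flap's hinge line, on the outer edge of the rim, 110 mm above the table, carton frame (0, +85 mm)
- flap_right_hinge (a point): middle of the right flap's hinge line, on the outer edge of the rim, 110 mm above the table, carton frame (0, -85 mm)
- flap_left_edge (a point): middle of the left flap's free edge, 81 mm from its hinge; moves with the flap. The stiff crease (0.03 N m) takes about 1 N here to move. While the flap is low, carry the edge up and outward round its arc: a purely level push against the edge can bind by friction.
- flap_right_edge (a point): middle of the right flap's free edge, 81 mm from its hinge; moves with the flap. The stiff crease (0.03 N m) takes about 1 N here to move. While the flap is low, carry the edge up and outward round its arc: a purely level push against the edge can bind by friction.
- tamper: coffee tamper standing upright in one cell of the carton: round steel foot 54 mm across, dark wooden handle 30 mm across from 40 to 90 mm above the foot's underside, rounded knob end at 95 mm; 0.25 to 0.5 kg. Origin: centre of the foot's underside, z up along the handle. Its top is below the carton's rim. At least 39 mm are free from its axis to the walls.
- tamper_grip (a point): point on the tamper's axis in the handle, 68 mm above the foot's underside: grip here, from above
- tin: white round tin, 54 mm across, 75 mm high, in the carton's other cell; stays there. Origin: centre of its underside
- mat: round black rubber tamping mat, 140 mm across, 6 mm thick, fixed on the table. Origin: centre of its underside. A white mug and a steel tumbler (both up to 90 mm high) stand about 160 mm beyond it (+x), the mug to the right, the tumbler to the left.
- mug: white mug, 80 mm across, 90 mm high; leave alone. Origin: centre of its underside
- tumbler: steel tumbler, 72 mm across, 85 mm high; leave alone. Origin: centre of its underside
- bottle_red: red drinking bottle, 70 mm across, 210 mm high, at the left side; leave alone. Origin: centre of its underside
- bottle_teal: teal drinking bottle, 72 mm across, 200 mm high, at the left side; leave alone. Origin: centre of its underside
- bowl: blue bowl, 130 mm across, 65 mm high, at the right side; leave alone. Origin: centre of its underside
- cone_jar: jar shaped like an ice-cream cone with a white swirl lid, 90 mm across, 195 mm high, at the right side; leave alone. Origin: centre of its underside
Things that resemble listed ones, but are neither listed nor needed, are in the scene too. Leave any orange look-alike of the tin alone.

How it is judged (in metres and radians):
On the way:
1. both flaps folded back to level or lower while the tamper is still standing in the carton (value of joint each of flap_left, flap_right above 2.9 rad and height (world z) of tamper below 0.02 m and z of tamper in the frame of carton below 0.02 m and horizontal distance between tamper and carton below 0.14 m), for 0.2 s.
At the end, for the whole second after the job is handed in: Both flaps are folded back to level or lower (joint values above 2.9), the tamper stands upright (within 0.1 rad) and at rest on the round mat, its axis within 45 mm of the mat's centre, and the tin is still on the floor of the carton (value of joint each of flap_left, flap_right above 2.9 rad and horizontal distance between tamper and mat below 0.045 m and z of tamper in the frame of mat between 0.003 and 0.01 m and angle between tamper's own z axis and vertical below 0.1 rad and linear speed of tamper below 0.02 m/s and x of tin in the frame of carton between -0.12 and 0.12 m and y of tin in the frame of carton between -0.08 and 0.08 m and height (world z) of tin below 0.02 m); the robot touches nothing.
It fails at once if the tamper is dropped or thrown (moving, above 30 mm, with no finger on it) (height (world z) of tamper above 0.03 m and contact force between the fingers and tamper below 0.05 N and linear speed of tamper above 0.2 m/s).
It fails at once if the tamper is tipped over (angle between tamper's own z axis and vertical above 0.6 rad).
It fails at once if the tin is lifted out or tipped over (height (world z) of tin above 0.04 m or angle between tin's own z axis and vertical above 0.6 rad).
It fails at once if another thing on the bar is moved by more than 30 mm or tipped over (distance of any of mug, tumbler, bottle_red, bottle_teal, bowl, cone_jar from where it was at the start of the episode above 0.03 m or angle between any of mug, tumbler, bottle_red, bottle_teal, bowl, cone_jar's own z axis and vertical above 0.4 rad).
It also fails if it takes over 72 s, if anything falls off the work surface, if the arm or the gripper's body presses on something with over 40 N, if the wrist force passes 120 N, or if a joint passes its speed limit or range.

## Working session

There is one attempt and no reset: what is moved stays moved. The work goes in short steps, Python scripts to look and compute and a tool call to move; the robot and the scene stay as the last step left them, time stands still between calls to the robot, and variables do not carry over. Pictures are saved under pics/ and viewed, at most 10 in all, crops included, and the job is handed in when it is done.

Besides the shell and the picture viewer there is one more tool, called after "Call:" as a command line: name --argument value ..., lists and objects as JSON in quotes. move_arm: Moves the arm, as the interface text tells. Its arguments: {"type":"object","properties":{"increments":{"type":"array"}},"required":["increments"]}

```bash
ls; mkdir -p pics
cat > h.py <<'E'
import numpy as np, cv2
from rig import bot
np.set_printoptions(precision=4,suppress=True)
def w2c(n):
    m=bot.camera_model(n); R=cv2.Rodrigues(np.array(m["rvec"],float))[0]; return np.array(m["intrinsics"]),R,np.array(m["tvec"],float).ravel()
def cam2world(p,n): K,R,t=w2c(n); return R.T@(np.array(p)-t)
def cloud(d,n):
    K,R,t=w2c(n); v,u=np.mgrid[:420,:560]; 
    P=np.stack([(u-K[0,2])/K[0,0]*d,(v-K[1,2])/K[1,1]*d,d],-1)
    return (P-t)@R
def pix(P,n): K,R,t=w2c(n); q=K@(R@np.array(P)+t); return q[:2]/q[2]
def save(im,f): cv2.imwrite("pics/"+f,im[:,:,::-1])
E
python3 - <<'E'
from h import *
for n in("scene","top"):
    im,d=bot.capture(n); save(im,n+"0.png"); np.save(n+"_d.npy",d); np.save(n+"_im.npy",im)
    for l in "carton flap_left flap_right flap_left_edge flap_right_edge flap_left_hinge flap_right_hinge tamper tamper_grip tin mat mug tumbler".split():
        r=bot.spot_in(l,n)
        print(n,l,[(round(x["conf"],2),cam2world(x["at"],n).round(3),pix(cam2world(x["at"],n),n).round()) for x in r[:3]])
print(bot.read_state())
E
```

```text
pics
scene carton [(0.73, array([ 0.548, -0.229,  0.107]), array([237., 248.]))]
scene flap_left [(0.7, array([ 0.558, -0.152,  0.145]), array([254., 226.]))]
scene flap_right [(0.79, array([ 0.511, -0.27 ,  0.151]), array([217., 244.])), (0.24, array([ 0.473, -0.165,  0.034]), array([233., 237.]))]
scene flap_left_edge [(0.63, array([ 0.551, -0.155,  0.139]), array([251., 226.])), (0.38, array([ 0.547, -0.23 ,  0.104]), array([237., 249.]))]
scene flap_right_edge [(0.97, array([ 0.508, -0.271,  0.149]), array([216., 244.]))]
scene flap_left_hinge [(0.72, array([ 0.546, -0.228,  0.103]), array([237., 249.]))]
scene flap_right_hinge [(0.71, array([ 0.547, -0.23 ,  0.101]), array([237., 250.]))]
scene tamper [(0.6, array([ 0.476, -0.169,  0.035]), array([233., 238.]))]
scene tamper_grip [(0.87, array([ 0.473, -0.163,  0.037]), array([233., 236.]))]
scene tin [(0.88, array([ 0.578, -0.223,  0.077]), array([247., 257.])), (0.67, array([ 0.751, -0.262,  0.068]), array([286., 295.])), (0.5, array([ 0.427, -0.56 ,  0.029]), array([137., 324.]))]
scene mat [(0.78, array([0.501, 0.171, 0.009]
[... 1386 characters left out ...]
]
top mug [(0.67, array([0.667, 0.112, 0.029]), array([257., 183.]))]
top tumbler [(0.56, array([0.671, 0.251, 0.042]), array([218., 180.]))]
{'time_s': 1.4, 'joint_positions': array([ 54.9178,  30.225 ,  82.0881,   0.0004,  67.6905, -10.2273]), 'qvel': array([ 0.001 ,  0.0991,  0.0258,  0.0598,  0.0172, -0.0383]), 'tau': array([ -0.0004, -44.0012, -17.6978,   0.0633,   0.0506,  -0.    ]), 'position': array([0.2627, 0.5671, 0.2225]), 'tcp_rot': array([[-0.9074,  0.4203, -0.    ],
       [ 0.4203,  0.9074, -0.    ],
       [ 0.    , -0.0001, -1.    ]]), 'force': array([ 0.4357,  0.1509, -0.3963]), 'moment': array([ 0.0177, -0.0048, -0.0264]), 'grasp_force': 0.0, 'opening': 0.9978944534808868}
```

Run:
```python
import cv2,numpy as np
a=cv2.imread("pics/top0.png")[120:330,180:460];b=cv2.imread("pics/scene0.png")[120:360,100:420]
cv2.imwrite("pics/v1.png",np.vstack([cv2.resize(a,(400,300)),cv2.resize(b,(400,300))]))
from h import *
d=np.load("top_d.npy");P=cloud(d,"top")
for l in("flap_left","flap_right"):
    r=bot.trace(l,"top")[0];m=r["mask"]&(d>0);m=cv2.erode(m.astype(np.uint8),np.ones((3,3)))>0
    Q=P[m];print(l,r["conf"],len(Q))
    c=np.median(Q,0);Q=Q[np.linalg.norm(Q-c,axis=1)<.16]
    for _ in range(3):
        c=Q.mean(0);n=np.linalg.svd(Q-c)[2][2];n*=np.sign(n[2]);s=abs((Q-c)@n);Q=Q[s<.006]
    hd=np.degrees(np.arctan2(n[1],n[0]))
    print(c,n,"tilt",np.arccos(n[2]),"normal heading",hd,"z range",np.percentile(Q[:,2],[1,99]))
    rr=cv2.minAreaRect(Q[:,:2].astype(np.float32));print(cv2.boxPoints(rr))
```

```text
Traceback (most recent call last):
IndexError: list index out of range
```

View pics/v1.png

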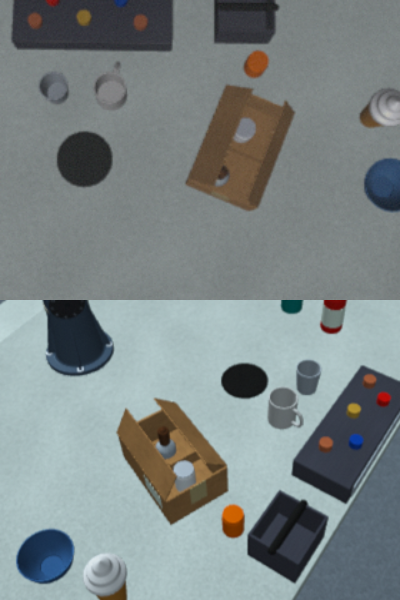

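The view shows the mat (crop 85,158 in the top half), the carton at (240,148) turned about −20°, the white tin in its far cell, the tamper with its dark handle in the near cell at (222,175), and the orange look-alike outside at (257,63).

```bash
cat > flaps.py <<'E'
from h import *
def run():
  for n in("top","scene"):
    im,d=bot.capture(n);P=cloud(d,n)
    for l in("flap_left","flap_right"):
        r=bot.trace(l,n)
        if not r: print(n,l,"none");continue
        r=r[0];m=r["mask"]&(d>0);Q=P[m];Q=Q[(Q[:,2]>.09)]
        if len(Q)<30: print(n,l,"few");continue
        c=np.median(Q,0);Q=Q[np.linalg.norm(Q-c,axis=1)<.16]
        for _ in range(4):
            c=Q.mean(0);nn=np.linalg.svd(Q-c)[2][2];nn*=np.sign(nn[2]);s=abs((Q-c)@nn);Q=Q[s<max(.005,np.median(s)*2)]
        print(n,l,round(r["conf"],2),len(Q),"c",c,"n",nn,"tilt",np.arccos(nn[2]).round(3),"head",np.degrees(np.arctan2(nn[1],nn[0])).round(1),"z",np.percentile(Q[:,2],[1,99]))
        print(cv2.boxPoints(cv2.minAreaRect(Q[:,:2].astype(np.float32))).round(3).tolist())
if __name__=="__main__": run()
E
python3 - <<'E'
from h import *; import flaps; flaps.run()
d=np.load("top_d.npy");P=cloud(d,"top")
# whole carton footprint: points 0.1<z<0.25 near
for zr in((.098,.122),(.122,.3)):
    m=(P[...,2]>zr[0])&(P[...,2]<zr[1])&(abs(P[...,0]-.52)<.22)&(abs(P[...,1]+.2)<.17)&(d>0)
    Q=P[m];print(zr,len(Q),cv2.boxPoints(cv2.minAreaRect(Q[:,:2].astype(np.float32))).round(3).tolist())
m=(P[...,2]>.002)&(P[...,2]<.012)&(abs(P[...,0]-.5)<.09)&(abs(P[...,1]-.17)<.09)&(np.load("top_im.npy").max(-1)<60)
print("mat",len(P[m]),cv2.minEnclosingCircle(P[m][:,:2].astype(np.float32)),P[m].mean(0))
E
```

```text
top flap_left 0.77 1279 c [ 0.5392 -0.1481  0.1429] n [0.2652 0.6543 0.7082] tilt 0.784 head 67.9 z [0.1113 0.172 ]
[[0.4169999957084656, -0.12999999523162842], [0.6449999809265137, -0.22300000488758087], [0.6669999957084656, -0.16699999570846558], [0.4399999976158142, -0.07500000298023224]]
top flap_right 0.69 709 c [ 0.4917 -0.2625  0.1524] n [-0.33   -0.8156  0.4753] tilt 1.075 head -112.0 z [0.1123 0.188 ]
[[0.37400001287460327, -0.23800000548362732], [0.6000000238418579, -0.32899999618530273], [0.6159999966621399, -0.28999999165534973], [0.3889999985694885, -0.19900000095367432]]
scene flap_left 0.74 848 c [ 0.5525 -0.153   0.1437] n [0.2573 0.6396 0.7244] tilt 0.761 head 68.1 z [0.1126 0.1707]
[[0.41999998688697815, -0.13099999725818634], [0.6489999890327454, -0.2240000069141388], [0.671999990940094, -0.16599999368190765], [0.4429999887943268, -0.0729999989271164]]
scene flap_right 0.56 1241 c [ 0.5075 -0.2681  0.1491] n [-0.332  -0.8211  0.4643] tilt 1.088 head -112.0 z [0.1117 0.1843]
[[0.3779999911785126, -0.23800000548362732], [0.6060000061988831, -0.32899999618530273], [0.6209999918937683, -0.29100000858306885], [0.3930000066757202, -0.20100000500679016]]
(0.098, 0.122) 435 [[0.3700000047683716, -0.23600000143051147], [0.6029999852180481, -0.3310000002384186], [0.6700000166893005, -0.1679999977350235], [0.4359999895095825, -0.0729999989271164]]
(0.122, 0.3) 1843 [[0.37400001287460327, -0.23499999940395355], [0.6019999980926514, -0.3269999921321869], [0.6650000214576721, -0.16899999976158142], [0.43799999356269836, -0.07800000160932541]]
mat 887 ((0.49651312828063965, 0.1756409853696823), 0.06756141781806946) [0.4952 0.1757 0.0068]
```

Run:
```python
from h import *
for n in("scene","top"):
    for l in("bottle_red","bottle_teal"):
        r=bot.spot_in(l,n);print(n,l,[(round(x["conf"],2),cam2world(x["at"],n).round(3)) for x in r[:2]])
```

```text
scene bottle_red [(0.61, array([0.62 , 0.504, 0.111])), (0.3, array([0.502, 0.17 , 0.006]))]
scene bottle_teal [(0.97, array([0.463, 0.517, 0.108])), (0.19, array([0.668, 0.239, 0.056]))]
top bottle_red [(0.84, array([0.589, 0.509, 0.136]))]
top bottle_teal [(0.79, array([0.437, 0.522, 0.134])), (0.43, array([ 0.559, -0.211,  0.079]))]
```

Call:
move_arm --increments '[{"xyz":[0,0,-40],"roll":-0.05,"grip":0},{"xyz":[0,0,-20],"roll":0,"grip":0}]'

```text
time_s: 2.12
position: [0.2629, 0.5675, 0.2843]
tcp_rot: [[-0.928, 0.373, 0.0], [0.373, 0.928, 0.001], [-0.0, 0.001, -1.0]]
force: [0.5, 0.9, 1.1]
opening: 0.916
grasp_force: 0.0
```

Call:
move_arm --increments '[{"xyz":[-24,-28.4,0],"roll":0,"grip":0},{"xyz":[-24,-28.4,0],"roll":0,"grip":0},{"xyz":[-24,-28.4,0],"roll":0,"grip":0},{"xyz":[-24,-28.4,0],"roll":0,"grip":0},{"xyz":[-24,-28.4,0],"roll":0,"grip":0}]'

```text
time_s: 2.53
position: [0.3209, 0.389, 0.2827]
tcp_rot: [[-0.928, 0.374, 0.001], [0.374, 0.928, 0.0], [-0.0, 0.0, -1.0]]
force: [0.7, 0.1, -0.7]
opening: 0.558
grasp_force: 0.0
```

Call:
move_arm --increments '[{"xyz":[-24,-28.4,0],"roll":0,"grip":0},{"xyz":[-24,-28.4,0],"roll":0,"grip":0},{"xyz":[-24,-28.4,0],"roll":0,"grip":0},{"xyz":[-24,-28.4,0],"roll":0,"grip":0},{"xyz":[-24,-28.4,0],"roll":0,"grip":0}]'

```text
time_s: 2.95
position: [0.3791, 0.2123, 0.2828]
tcp_rot: [[-0.927, 0.374, 0.001], [0.374, 0.927, 0.0], [-0.001, 0.001, -1.0]]
force: [0.6, 0.4, 0.3]
opening: 0.173
grasp_force: 0.0
```

Call:
move_arm --increments '[{"xyz":[-24,-28.4,0],"roll":0,"grip":0},{"xyz":[-24,-28.4,0],"roll":0,"grip":0},{"xyz":[-24,-28.4,0],"roll":0,"grip":0},{"xyz":[-24,-28.4,0],"roll":0,"grip":0},{"xyz":[-24,-28.4,0],"roll":0,"grip":0}]'

```text
time_s: 3.37
position: [0.4373, 0.0355, 0.2829]
tcp_rot: [[-0.927, 0.375, 0.001], [0.375, 0.927, -0.0], [-0.001, 0.0, -1.0]]
force: [0.6, 0.5, -0.4]
opening: 0.009
grasp_force: 0.0
```

Call:
move_arm --increments '[{"xyz":[-24,-28.4,0],"roll":0,"grip":0},{"xyz":[-24,-28.4,0],"roll":0,"grip":0},{"xyz":[-24,-28.4,0],"roll":0,"grip":0},{"xyz":[-24,-28.4,0],"roll":0,"grip":0},{"xyz":[-24,-28.4,0],"roll":0,"grip":0}]'

```text
time_s: 3.78
position: [0.4953, -0.1413, 0.2827]
tcp_rot: [[-0.927, 0.375, 0.0], [0.375, 0.927, -0.0], [-0.0, 0.0, -1.0]]
force: [0.9, -0.2, 0.7]
opening: 0.005
grasp_force: 0.0
```

Call:
move_arm --increments '[{"xyz":[-24,-28.4,0],"roll":0,"grip":0},{"xyz":[-24,-28.4,0],"roll":0,"grip":0},{"xyz":[0,0,0],"roll":0,"grip":0}]'

```text
time_s: 4.03
position: [0.521, -0.2173, 0.2827]
tcp_rot: [[-0.925, 0.379, 0.004], [0.379, 0.925, -0.006], [-0.006, -0.004, -1.0]]
force: [0.8, -0.4, 0.4]
opening: 0.003
grasp_force: 0.0
```

Call:
move_arm --increments '[{"xyz":[5,5,40],"roll":0,"grip":0},{"xyz":[0,0,40],"roll":0,"grip":0},{"xyz":[0,0,40],"roll":0,"grip":0},{"xyz":[0,0,20],"roll":0,"grip":0},{"xyz":[0,0,0],"roll":0,"grip":0}]'

```text
time_s: 4.45
position: [0.5121, -0.201, 0.138]
tcp_rot: [[-0.927, 0.375, -0.009], [0.375, 0.927, 0.006], [0.011, 0.002, -1.0]]
force: [-0.4, 1.8, -0.8]
opening: 0.007
grasp_force: 0.0
```

Call:
move_arm --increments '[{"xyz":[0,20,0],"roll":0,"grip":0},{"xyz":[0,8,-5],"roll":0,"grip":0},{"xyz":[0,8,-6],"roll":0,"grip":0},{"xyz":[0,11,-5],"roll":0,"grip":0},{"xyz":[0,11,-5],"roll":0,"grip":0}]'

```text
time_s: 4.87
position: [0.5383, -0.1491, 0.1656]
tcp_rot: [[-0.927, 0.375, 0.003], [0.375, 0.927, -0.001], [-0.003, -0.0, -1.0]]
force: [0.5, -0.7, -0.6]
opening: 0.002
grasp_force: 0.2
```

Call:
move_arm --increments '[{"xyz":[0,11,0],"roll":0,"grip":0},{"xyz":[0,11,0],"roll":0,"grip":0},{"xyz":[0,16,6],"roll":0,"grip":0},{"xyz":[0,17,10],"roll":0,"grip":0},{"xyz":[0,12,16],"roll":0,"grip":0}]'

```text
time_s: 5.28
position: [0.564, -0.086, 0.1325]
tcp_rot: [[-0.928, 0.374, 0.004], [0.374, 0.928, -0.001], [-0.004, 0.001, -1.0]]
force: [-0.7, -0.9, 0.6]
opening: 0.003
grasp_force: 0.4
```

Call:
move_arm --increments '[{"xyz":[0,5,14],"roll":0,"grip":0},{"xyz":[0,2,10],"roll":0,"grip":0},{"xyz":[0,0,7],"roll":0,"grip":0},{"xyz":[0,0,0],"roll":0,"grip":0}]'

```text
time_s: 5.62
position: [0.5639, -0.0804, 0.099]
tcp_rot: [[-0.927, 0.374, -0.003], [0.374, 0.927, 0.001], [0.003, -0.0, -1.0]]
force: [0.1, 0.1, -0.8]
opening: 0.008
grasp_force: 0.0
```

Call:
move_arm --increments '[{"xyz":[0,0,-40],"roll":0,"grip":0},{"xyz":[0,-10,-40],"roll":0,"grip":0},{"xyz":[0,-35,-22],"roll":0,"grip":0},{"xyz":[0,-41,0],"roll":0,"grip":0},{"xyz":[0,-40,5],"roll":0,"grip":0}]'

```text
time_s: 6.03
position: [0.5192, -0.2001, 0.2013]
tcp_rot: [[-0.928, 0.373, 0.007], [0.373, 0.928, -0.005], [-0.008, -0.002, -1.0]]
force: [0.8, -0.8, -1.3]
opening: 0.0
grasp_force: 0.0
```

Call:
move_arm --increments '[{"xyz":[0,-2,30],"roll":0,"grip":0},{"xyz":[0,0,20],"roll":0,"grip":0},{"xyz":[0,0,0],"roll":0,"grip":0}]'

```text
time_s: 6.28
position: [0.514, -0.1998, 0.1448]
tcp_rot: [[-0.926, 0.378, -0.006], [0.378, 0.926, 0.004], [0.007, 0.001, -1.0]]
force: [-0.8, 0.8, 0.6]
opening: 0.007
grasp_force: 0.0
```

```bash
python3 flaps.py
```

```text
top flap_left 0.96 883 c [ 0.5808 -0.0993  0.1006] n [0.1101 0.2694 0.9567] tilt 0.295 head 67.8 z [0.0902 0.1124]
[[0.4729999899864197, -0.09099999815225601], [0.6629999876022339, -0.16899999976158142], [0.6919999718666077, -0.10000000149011612], [0.5019999742507935, -0.02199999988079071]]
top flap_right none
scene flap_left 0.58 697 c [ 0.5929 -0.106   0.1009] n [0.1272 0.3136 0.941 ] tilt 0.345 head 67.9 z [0.0902 0.113 ]
[[0.4490000009536743, -0.07900000363588333], [0.6710000038146973, -0.16899999976158142], [0.6949999928474426, -0.1120000034570694], [0.4729999899864197, -0.020999999716877937]]
scene flap_right 0.79 969 c [ 0.5257 -0.2783  0.1444] n [-0.3308 -0.8198  0.4675] tilt 1.084 head -112.0 z [0.1118 0.1841]
[[0.3799999952316284, -0.23999999463558197], [0.6079999804496765, -0.32899999618530273], [0.6230000257492065, -0.2919999957084656], [0.39500001072883606, -0.20200000703334808]]
```

Call:
move_arm --increments '[{"xyz":[0,-20,-2],"roll":0,"grip":0},{"xyz":[0,-9,-5],"roll":0,"grip":0},{"xyz":[0,-9,-6],"roll":0,"grip":0},{"xyz":[0,-10,-5],"roll":0,"grip":0},{"xyz":[0,-11,0],"roll":0,"grip":0}]'

```text
time_s: 7.0
position: [0.4956, -0.2553, 0.1674]
tcp_rot: [[-0.927, 0.374, 0.003], [0.374, 0.927, -0.002], [-0.003, -0.0, -1.0]]
force: [0.6, 1.2, 1.6]
opening: 0.004
grasp_force: 0.4
```

Call:
move_arm --increments '[{"xyz":[0,-11,0],"roll":0,"grip":0},{"xyz":[0,-16,6],"roll":0,"grip":0},{"xyz":[0,-17,10],"roll":0,"grip":0},{"xyz":[0,-13,16],"roll":0,"grip":0},{"xyz":[0,-6,14],"roll":0,"grip":0}]'

```text
time_s: 7.42
position: [0.471, -0.3155, 0.1193]
tcp_rot: [[-0.927, 0.376, 0.001], [0.376, 0.927, -0.002], [-0.002, -0.001, -1.0]]
force: [0.1, -0.0, 0.3]
opening: 0.005
grasp_force: 0.3
```

Call:
move_arm --increments '[{"xyz":[0,-3,10],"roll":0,"grip":0},{"xyz":[0,0,7],"roll":0,"grip":0},{"xyz":[0,0,0],"roll":0,"grip":0}]'

```text
time_s: 7.67
position: [0.4692, -0.3151, 0.101]
tcp_rot: [[-0.927, 0.375, -0.002], [0.375, 0.927, 0.002], [0.003, 0.001, -1.0]]
force: [0.1, 0.9, 1.1]
opening: 0.007
grasp_force: 0.0
```

Call:
move_arm --increments '[{"xyz":[0,0,-40],"roll":0,"grip":40},{"xyz":[0,0,-40],"roll":0,"grip":40},{"xyz":[0,0,-40],"roll":0,"grip":40},{"xyz":[20,0,-30],"roll":0,"grip":40},{"xyz":[0,0,0],"roll":0,"grip":40}]'

```text
time_s: 8.08
position: [0.4527, -0.3089, 0.2596]
tcp_rot: [[-0.928, 0.373, 0.007], [0.373, 0.928, -0.008], [-0.01, -0.005, -1.0]]
force: [0.2, 0.0, -0.3]
opening: 0.297
grasp_force: 0.0
```

Run:
```python
from h import *; import flaps; flaps.run()
for n in("top","scene"):
    im,d=bot.capture(n);save(im,n+"1.png")
    np.save(n+"_d.npy",d);np.save(n+"_im.npy",im);P=cloud(d,n)
    for l in("tamper","tamper_grip","tin"):
        print(n,l,[(round(x["conf"],2),cam2world(x["at"],n).round(3)) for x in bot.spot_in(l,n)[:2]])
    for l in("tamper","tin"):
      for r in bot.trace(l,n)[:2]:
        Q=P[r["mask"]&(d>0)];
        if not len(Q): continue
        print(l,round(r["conf"],2),len(Q),"med",np.median(Q,0))
        for a,b in((.005,.04),(.05,.08),(.075,.095),(.094,.11)):
            S=Q[(Q[:,2]>a)&(Q[:,2]<b)]
            if len(S)>3: print("  z",a,b,len(S),S.mean(0),cv2.minEnclosingCircle(S[:,:2].astype(np.float32)))
    c=pix([.5,-.2,.05],n).astype(int)
    g=im[max(0,c[1]-70):c[1]+70,max(0,c[0]-95):c[0]+95]; save(cv2.resize(g,(760,560),interpolation=cv2.INTER_CUBIC),n+"1c.png")
```

```text
top flap_left few
top flap_right 0.86 254 c [ 0.5539 -0.3351  0.1029] n [-0.1007 -0.2712  0.9572] tilt 0.293 head -110.4 z [0.0917 0.113 ]
[[0.45399999618530273, -0.27300000190734863], [0.5720000267028809, -0.382999986410141], [0.6100000143051147, -0.34200000762939453], [0.4909999966621399, -0.23199999332427979]]
scene flap_left 0.85 956 c [ 0.573  -0.0963  0.1003] n [0.1136 0.2797 0.9533] tilt 0.307 head 67.9 z [0.0902 0.1119]
[[0.44200000166893005, -0.08100000023841858], [0.671999990940094, -0.16899999976158142], [0.6980000138282776, -0.10000000149011612], [0.46799999475479126, -0.012000000104308128]]
scene flap_right 0.56 1487 c [ 0.4869 -0.3151  0.1   ] n [-0.102  -0.2494  0.963 ] tilt 0.273 head -112.3 z [0.0903 0.1117]
[[0.3499999940395355, -0.30799999833106995], [0.5809999704360962, -0.39800000190734863], [0.609000027179718, -0.32600000500679016], [0.3779999911785126, -0.23499999940395355]]
top tamper [(0.47, array([ 0.453, -0.153,  0.035]))]
top tamper_grip [(0.62, array([ 0.453, -0.156,  0.032])), (0.31, array([0.67 , 0.113, 0.028]))]
top tin [(0.69, array([ 0.729, -0.249,  
[... 2164 characters left out ...]
0.005 0.04 35 [ 0.5796 -0.2325  0.0296] ((0.5663518905639648, -0.20277267694473267), 0.04317379742860794)
  z 0.05 0.08 190 [ 0.5803 -0.2234  0.0712] ((0.5759496092796326, -0.21830405294895172), 0.02753419056534767)
  z 0.075 0.095 159 [ 0.5754 -0.2175  0.0798] ((0.5748352408409119, -0.2163761705160141), 0.02545548789203167)
tin 0.6 425 med [ 0.7497 -0.2611  0.0681]
  z 0.005 0.04 96 [ 0.7554 -0.2679  0.0227] ((0.7475109696388245, -0.2569822669029236), 0.025923484936356544)
  z 0.05 0.08 280 [ 0.7467 -0.2561  0.0708] ((0.7451542019844055, -0.2512889504432678), 0.02808976173400879)
  z 0.075 0.095 110 [ 0.7437 -0.2527  0.0769] ((0.7438937425613403, -0.25205039978027344), 0.024823708459734917)
```

View pics/top1c.png

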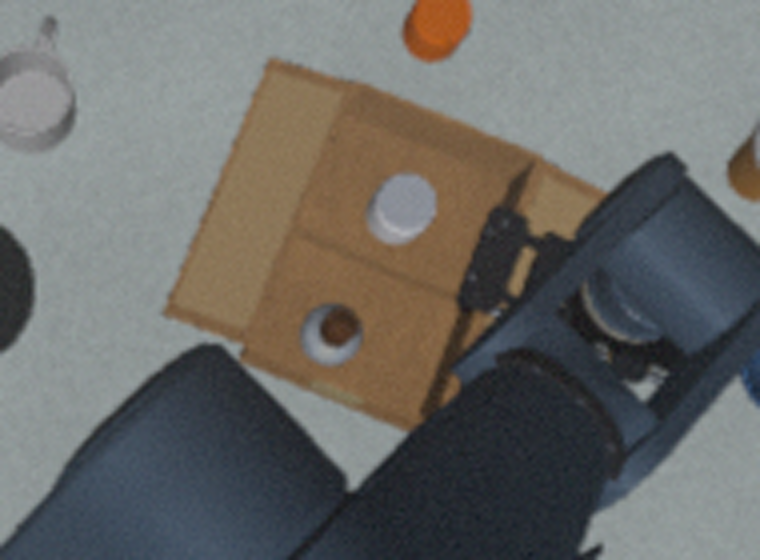

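Both flaps are folded back. The tamper (dark knob at crop 340,328 over the bright foot) is in the near cell, and the white tin (405,205) is in the far cell. Only the first has a wooden handle, so that is the one to grip. The orange look-alike (440,20) is outside.

Call:
move_arm --increments '[{"xyz":[12,36,0],"roll":0,"grip":70},{"xyz":[12,36,0],"roll":0,"grip":70},{"xyz":[12,36,0],"roll":0,"grip":70},{"xyz":[11,36,10],"roll":0,"grip":70},{"xyz":[0,0,0],"roll":0,"grip":70}]'

```text
time_s: 9.4
position: [0.4598, -0.15, 0.2413]
tcp_rot: [[-0.929, 0.37, -0.004], [0.37, 0.929, 0.006], [0.006, 0.004, -1.0]]
force: [-0.6, -0.9, -0.7]
opening: 0.664
grasp_force: 0.0
```

Run:
```python
from h import *
s=bot.read_state();R=s["tcp_rot"];p=s["position"];print(p)
im,d=bot.capture("wrist");save(im,"w1.png");np.save("w_d.npy",d)
m=bot.camera_model("wrist");print(m)
T=np.array(m["tool_from_camera"]);K=np.array(m["intrinsics"])
def tow(q): q=np.asarray(q); return p+(q@T[:3,:3].T+T[:3,3])@R.T
for l in("tamper","tamper_grip"): print(l,[(round(x["conf"],2),tow(np.array(x["at"])).round(4)) for x in bot.spot_in(l,"wrist")[:3]])
v,u=np.mgrid[:420,:560];a=(u-K[0,2])/K[0,0];b=(v-K[1,2])/K[1,1];r=np.hypot(a,b)+1e-9
k=np.tan(np.minimum(r,1.5))/r;P=tow(np.stack([a*k*d,b*k*d,d],-1))
for r_ in bot.trace("tamper","wrist")[:2]:
    Q=P[r_["mask"]&(d>0)];print(r_["conf"],len(Q))
    for lo,hi in((.01,.035),(.05,.09),(.088,.097),(.097,.11)):
        S=Q[(Q[:,2]>lo)&(Q[:,2]<hi)]
        if len(S)>4: print(lo,hi,len(S),S.mean(0),cv2.minEnclosingCircle(S[:,:2].astype(np.float32)))
```

```text
[ 0.4598 -0.15    0.2413]
{'intrinsics': array([[325.1923,   0.    , 282.4481],
       [  0.    , 325.1923, 209.5014],
       [  0.    ,   0.    ,   1.    ]]), 'tool_from_camera': array([[ 0.0008, -0.9635, -0.2678,  0.0736],
       [ 1.    ,  0.0008,  0.0001, -0.0002],
       [ 0.0001, -0.2678,  0.9635, -0.1629],
       [ 0.    ,  0.    ,  0.    ,  1.    ]])}
tamper [(0.86, array([ 0.4555, -0.1499,  0.037 ])), (0.42, array([ 0.4018, -0.2847,  0.0998]))]
tamper_grip [(0.7, array([ 0.4538, -0.1607,  0.0361]))]
0.81 1756
0.01 0.035 766 [ 0.4517 -0.1528  0.0298] ((0.46113258600234985, -0.15749019384384155), 0.02698560245335102)
0.05 0.09 177 [ 0.4506 -0.1524  0.0708] ((0.4580879807472229, -0.15615755319595337), 0.01450238935649395)
0.088 0.097 453 [ 0.4598 -0.1566  0.0952] ((0.4612436592578888, -0.15740345418453217), 0.014835493639111519)
0.097 0.11 243 [ 0.461  -0.1575  0.0991] ((0.46115899085998535, -0.15665173530578613), 0.012690423987805843)
0.32 357
0.01 0.035 41 [ 0.3938 -0.5818  0.0305] ((0.3940329849720001, -0.5829236507415771), 0.010476228781044483)
0.05 0.09 210 [ 0.3861 -0.565   0.0601] ((0.3962632417678833, -0.5627122521400452), 0.04218900203704834)
```

View pics/w1.png

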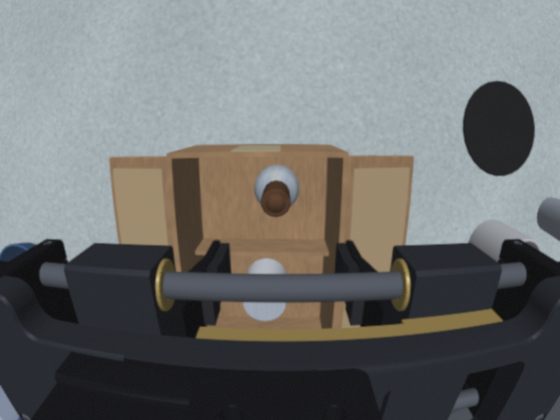

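The wrist view shows the wooden-handled tamper alone at (275,195), with its axis at (0.461, −0.157).

Call:
move_arm --increments '[{"xyz":[-4,-6.3,35],"roll":0,"grip":70},{"xyz":[0,0,35],"roll":0,"grip":70},{"xyz":[0,0,35],"roll":0,"grip":70},{"xyz":[0,0,15],"roll":0,"grip":70},{"xyz":[0,0,0],"roll":0,"grip":70}]'

```text
time_s: 10.02
position: [0.4614, -0.165, 0.1193]
tcp_rot: [[-0.926, 0.377, -0.006], [0.377, 0.926, 0.004], [0.007, 0.001, -1.0]]
force: [-0.1, 0.1, 0.7]
opening: 0.702
grasp_force: 0.0
```

Call:
move_arm --increments '[{"xyz":[3,7,0],"roll":0,"grip":70},{"xyz":[0,0,20],"roll":0,"grip":70},{"xyz":[0,0,20],"roll":0,"grip":70},{"xyz":[0,0,19],"roll":0,"grip":70},{"xyz":[0,0,0],"roll":0,"grip":70}]'

```text
time_s: 10.43
position: [0.4631, -0.1569, 0.0628]
tcp_rot: [[-0.927, 0.375, -0.001], [0.375, 0.927, 0.001], [0.001, 0.0, -1.0]]
force: [-0.7, -0.2, 0.4]
opening: 0.697
grasp_force: 0.0
```

Call:
move_arm --increments '[{"xyz":[0,0,0],"roll":0,"grip":0},{"xyz":[0,0,0],"roll":0,"grip":0},{"xyz":[0,0,0],"roll":0,"grip":0},{"xyz":[0,0,0],"roll":0,"grip":0},{"xyz":[0,0,0],"roll":0,"grip":0}]'

```text
time_s: 10.85
position: [0.4638, -0.1571, 0.0646]
tcp_rot: [[-0.927, 0.374, 0.002], [0.374, 0.927, -0.001], [-0.002, -0.0, -1.0]]
force: [0.3, 0.0, -0.0]
opening: 0.406
grasp_force: 0.0
```

Call:
move_arm --increments '[{"xyz":[0,0,0],"roll":0,"grip":0},{"xyz":[0,0,0],"roll":0,"grip":0},{"xyz":[0,0,0],"roll":0,"grip":0}]'

```text
time_s: 11.1
position: [0.4637, -0.1572, 0.0642]
tcp_rot: [[-0.927, 0.374, 0.001], [0.374, 0.927, -0.001], [-0.001, -0.001, -1.0]]
force: [-0.2, -1.6, 6.0]
opening: 0.338
grasp_force: 29.9
```

Call:
move_arm --increments '[{"xyz":[0,0,-10],"roll":0,"grip":0},{"xyz":[0,0,-20],"roll":0,"grip":0},{"xyz":[0,0,-30],"roll":0,"grip":0},{"xyz":[0,0,-30],"roll":0,"grip":0},{"xyz":[0,0,-30],"roll":0,"grip":0}]'

```text
time_s: 11.52
position: [0.4621, -0.1558, 0.1844]
tcp_rot: [[-0.927, 0.374, -0.002], [0.374, 0.927, 0.002], [0.003, 0.001, -1.0]]
force: [-0.3, -1.7, -3.2]
opening: 0.34
grasp_force: 30.0
```

Call:
move_arm --increments '[{"xyz":[0,0,-20],"roll":0,"grip":0},{"xyz":[0,0,-10],"roll":0,"grip":0},{"xyz":[0,0,0],"roll":0,"grip":0}]'

```text
time_s: 11.77
position: [0.4641, -0.157, 0.216]
tcp_rot: [[-0.927, 0.374, 0.004], [0.374, 0.927, -0.002], [-0.005, -0.001, -1.0]]
force: [0.3, 0.2, -3.8]
opening: 0.335
grasp_force: 30.0
```

Run:
```python
from h import *
s=bot.read_state();R=s["tcp_rot"];p=s["position"];print(p)
im,d=bot.capture("wrist");save(im,"w2.png")
m=bot.camera_model("wrist");T=np.array(m["tool_from_camera"]);K=np.array(m["intrinsics"])
def tow(q): return p+(np.asarray(q)@T[:3,:3].T+T[:3,3])@R.T
v,u=np.mgrid[:420,:560];a=(u-K[0,2])/K[0,0];b=(v-K[1,2])/K[1,1];r=np.hypot(a,b)+1e-9
k=np.tan(np.minimum(r,1.5))/r;P=tow(np.stack([a*k*d,b*k*d,d],-1))
for r_ in bot.trace("mat","wrist")[:2]:
    Q=P[r_["mask"]&(d>0)];print("mat",r_["conf"],Q.mean(0),cv2.minEnclosingCircle(Q[:,:2].astype(np.float32)))
for r_ in bot.trace("tamper","wrist")[:1]:
    Q=P[r_["mask"]&(d>0)];print("tamper",r_["conf"],np.percentile(Q,[2,50,98],axis=0))
```

```text
[ 0.4641 -0.157   0.216 ]
mat 0.66 [0.4953 0.1686 0.0065] ((0.49648207426071167, 0.17606094479560852), 0.07217850536108017)
```

View pics/w2.png

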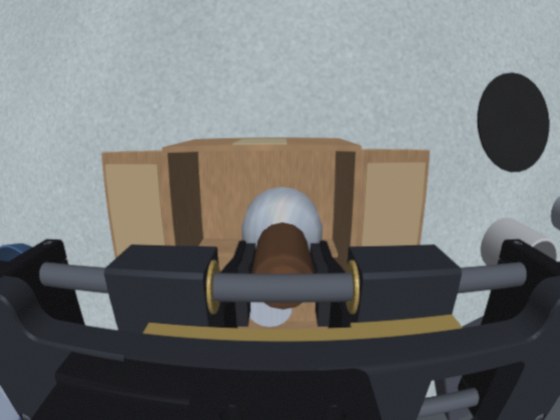

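The tamper is held upright at (283,250), and the mat is at (512,122), centre about (0.497, 0.174).

Call:
move_arm --increments '[{"xyz":[4,13,0],"roll":0,"grip":0},{"xyz":[7,24,0],"roll":0,"grip":0},{"xyz":[8,26,0],"roll":0,"grip":0},{"xyz":[8,27,0],"roll":0,"grip":0},{"xyz":[8,27,0],"roll":0,"grip":0}]'

```text
time_s: 12.33
position: [0.4732, -0.0337, 0.2118]
tcp_rot: [[-0.927, 0.375, -0.004], [0.375, 0.927, 0.002], [0.004, -0.0, -1.0]]
force: [0.8, -0.6, -3.2]
opening: 0.335
grasp_force: 30.0
```

Call:
move_arm --increments '[{"xyz":[8,27,0],"roll":0,"grip":0},{"xyz":[8,27,0],"roll":0,"grip":0},{"xyz":[8,27,0],"roll":0,"grip":0},{"xyz":[8,27,0],"roll":0,"grip":0},{"xyz":[8,27,0],"roll":0,"grip":0}]'

```text
time_s: 12.75
position: [0.4866, 0.1064, 0.2117]
tcp_rot: [[-0.927, 0.375, -0.005], [0.375, 0.927, 0.0], [0.004, -0.002, -1.0]]
force: [-0.2, -0.4, -3.8]
opening: 0.332
grasp_force: 30.0
```

Call:
move_arm --increments '[{"xyz":[8,27,0],"roll":0,"grip":0},{"xyz":[6,22,0],"roll":0,"grip":0},{"xyz":[4,14,0],"roll":0,"grip":0},{"xyz":[1,4,0],"roll":0,"grip":0},{"xyz":[0,0,0],"roll":0,"grip":0}]'

```text
time_s: 13.17
position: [0.4944, 0.1749, 0.212]
tcp_rot: [[-0.928, 0.372, -0.003], [0.372, 0.928, -0.001], [0.003, -0.002, -1.0]]
force: [0.2, -0.4, -3.5]
opening: 0.335
grasp_force: 30.0
```

Call:
move_arm --increments '[{"xyz":[0,0,20],"roll":0,"grip":0},{"xyz":[0,0,35],"roll":0,"grip":0},{"xyz":[0,0,35],"roll":0,"grip":0},{"xyz":[0,0,25],"roll":0,"grip":0},{"xyz":[0,0,12],"roll":0,"grip":0}]'

```text
time_s: 13.58
position: [0.4925, 0.1723, 0.0828]
tcp_rot: [[-0.927, 0.376, -0.008], [0.376, 0.927, -0.002], [0.007, -0.004, -1.0]]
force: [-0.2, 1.5, -4.0]
opening: 0.337
grasp_force: 30.0
```

Call:
move_arm --increments '[{"xyz":[0,0,4],"roll":0,"grip":0},{"xyz":[0,0,4],"roll":0,"grip":0},{"xyz":[0,0,3],"roll":0,"grip":0},{"xyz":[0,0,2],"roll":0,"grip":0},{"xyz":[0,0,0],"roll":0,"grip":0}]'

```text
time_s: 14.0
position: [0.496, 0.1741, 0.0741]
tcp_rot: [[-0.927, 0.375, 0.001], [0.375, 0.927, 0.0], [-0.001, 0.001, -1.0]]
force: [0.2, -0.3, -4.1]
opening: 0.335
grasp_force: 30.0
```

Call:
move_arm --increments '[{"xyz":[0,0,3],"roll":0,"grip":0},{"xyz":[0,0,2],"roll":0,"grip":0},{"xyz":[0,0,2],"roll":0,"grip":0},{"xyz":[0,0,1],"roll":0,"grip":0},{"xyz":[0,0,0],"roll":0,"grip":0}]'

```text
time_s: 14.42
position: [0.4953, 0.1743, 0.0654]
tcp_rot: [[-0.927, 0.374, -0.0], [0.374, 0.927, -0.0], [0.0, -0.0, -1.0]]
force: [-0.1, 0.4, -2.6]
opening: 0.336
grasp_force: 30.0
```

Call:
move_arm --increments '[{"xyz":[0,0,1],"roll":0,"grip":0},{"xyz":[0,0,0],"roll":0,"grip":0}]'

```text
time_s: 14.58
position: [0.4955, 0.1742, 0.0652]
tcp_rot: [[-0.927, 0.374, 0.0], [0.374, 0.927, -0.0], [-0.0, -0.0, -1.0]]
force: [-1.7, -0.2, 2.5]
opening: 0.335
grasp_force: 29.9
```

Contact: the force has gone from −4 to +2.5 N. Release and retreat straight up.

Call:
move_arm --increments '[{"xyz":[0,0,0],"roll":0,"grip":70},{"xyz":[0,0,0],"roll":0,"grip":70},{"xyz":[0,0,0],"roll":0,"grip":70},{"xyz":[0,0,0],"roll":0,"grip":70},{"xyz":[0,0,0],"roll":0,"grip":70}]'

```text
time_s: 15.0
position: [0.4957, 0.1743, 0.0646]
tcp_rot: [[-0.927, 0.374, 0.0], [0.374, 0.927, 0.0], [-0.0, 0.0, -1.0]]
force: [0.5, -0.1, -0.8]
opening: 0.63
grasp_force: 0.0
```

Call:
move_arm --increments '[{"xyz":[0,0,-10],"roll":0,"grip":70},{"xyz":[0,0,-30],"roll":0,"grip":70},{"xyz":[0,0,-35],"roll":0,"grip":70},{"xyz":[0,0,-35],"roll":0,"grip":70},{"xyz":[0,0,-35],"roll":0,"grip":70}]'

```text
time_s: 15.42
position: [0.495, 0.1742, 0.2116]
tcp_rot: [[-0.927, 0.374, -0.0], [0.374, 0.927, 0.0], [0.0, -0.0, -1.0]]
force: [1.3, 0.0, -0.3]
opening: 0.699
grasp_force: 0.0
```

Call:
move_arm --increments '[{"xyz":[20,0,-20],"roll":0,"grip":70},{"xyz":[30,0,0],"roll":0,"grip":70},{"xyz":[0,0,0],"roll":0,"grip":70}]'

```text
time_s: 15.67
position: [0.4442, 0.1941, 0.2314]
tcp_rot: [[-0.928, 0.373, -0.003], [0.373, 0.928, 0.001], [0.003, -0.0, -1.0]]
force: [-1.4, -0.2, -0.5]
opening: 0.699
grasp_force: 0.0
```

Run:
```python
from h import *; import flaps; flaps.run()
im,d=bot.capture("scene");save(im[90:330,100:420].repeat(2,0).repeat(2,1),"end.png")
P=cloud(d,"scene")
for r in bot.trace("tamper","scene")[:2]:
    Q=P[r["mask"]&(d>0)];print(r["conf"],len(Q))
    for a,b in((.01,.035),(.05,.08),(.08,.11)):
        S=Q[(Q[:,2]>a)&(Q[:,2]<b)]
        if len(S)>4: print(a,b,S.mean(0),cv2.minEnclosingCircle(S[:,:2].astype(np.float32)))
```

```text
top flap_left 0.65 1138 c [ 0.5613 -0.0922  0.1005] n [0.1082 0.2602 0.9595] tilt 0.286 head 67.4 z [0.0902 0.1126]
[[0.43799999356269836, -0.07999999821186066], [0.6650000214576721, -0.1679999977350235], [0.6930000185966492, -0.09799999743700027], [0.4650000035762787, -0.009999999776482582]]
top flap_right 0.73 1254 c [ 0.4716 -0.3113  0.101 ] n [-0.0972 -0.2448  0.9647] tilt 0.267 head -111.7 z [0.0905 0.1134]
[[0.34599998593330383, -0.3050000071525574], [0.5730000138282776, -0.39800000190734863], [0.6019999980926514, -0.3240000009536743], [0.37599998712539673, -0.23199999332427979]]
scene flap_left 0.93 953 c [ 0.5756 -0.0983  0.1005] n [0.115  0.2901 0.9501] tilt 0.317 head 68.4 z [0.0902 0.1129]
[[0.4429999887943268, -0.07800000160932541], [0.6710000038146973, -0.16899999976158142], [0.6970000267028809, -0.10400000214576721], [0.4690000116825104, -0.012000000104308128]]
scene flap_right 0.82 1494 c [ 0.4888 -0.3139  0.1003] n [-0.0998 -0.244   0.9646] tilt 0.267 head -112.2 z [0.0903 0.1117]
[[0.35100001096725464, -0.30799999833106995], [0.5809999704360962, -0.39500001072883606], [0.609000027179718, -0.32199999690055847], [0.3790000081062317, -0.23499999940395355]]
0.58 254
0.01 0.035 [0.5036 0.1618 0.0255] ((0.4986569881439209, 0.16961804032325745), 0.027873674407601357)
0.05 0.08 [0.5023 0.1652 0.066 ] ((0.499691367149353, 0.16969656944274902), 0.014207825995981693)
0.08 0.11 [0.5002 0.1687 0.094 ] ((0.4993879199028015, 0.17076674103736877), 0.015065502375364304)
```

View pics/end.png

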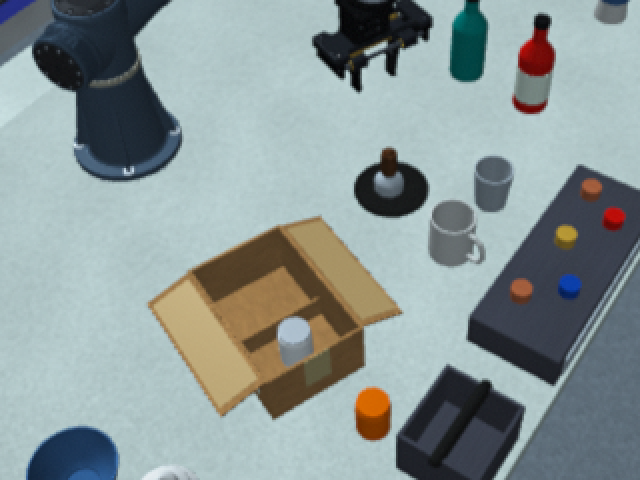

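The tamper stands upright at the mat's centre (390,180). Both flaps are folded back, the tin is in the carton (295,340), and the gripper is clear.

```bash
python3 -c "
from rig import bot
print(bot.hand_in())"
```

```text
the job is handed in; nothing more can be done
None
```

The job is handed in: both flaps are folded back below the rim, the tamper stands upright at the centre of the mat, and the white tin is still in the carton; the hand-in call returned no verdict.

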